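# Open the stamp case and put the two clay stamps away in their nests

### The job

Lift the lid of the wooden stamp case by its pull loop and open it fully, past upright, until it rests on its stop. Then set the two wooden clay stamps into their matching nests in the case, the round one in the round nest and the rectangular one in the rectangular nest, each seated flat on the bottom of its nest with its handle up. Leave the lid open and everything else on the bench where it is.

Things in the scene. Friction and masses are not known exactly. Their poses are not given: they have to be found in the camera images.
- case: Dark wooden case fixed to the bench: 150 deep (its x), 280 wide (its y), 85 high without lid, walls 8 thick. Origin: centre of its underside; -x is its front (robot side), +x its hinge side, z up. Inside, side by side along y, lie two nest blocks, tops 38 above the bench, 47 below the rim; which is on which side varies.
- lid (a joint): Hinge (rad): 0 closed, 1.8 on its stop, 13 degrees past upright. Turns about the case's +y through lid_hinge; the front edge rises and goes over to +x. Wooden board 150 x 280 x 10, about 0.35 kg. Nearly free: let go before upright it falls shut, clearly past upright it leans on to its stop and stays. Open, it stands like a wall along the back rim: keep the gripper clear of it.
- lid_hinge (a point): Middle of the lid's hinge line, on the back (+x) top rim of the case, 86 above the bench. Does not move when the lid turns.
- lid_handle (a point): Middle of the bar of the steel pull loop, which sticks out forwards from the lid's front edge in the lid's plane: bar 12 thick, 110 long, along the case's y, 45 in front of the lid edge, 195 from the hinge line, 90 above the bench when closed. Open space under and behind it. Pinch it from above, fingers in front and behind; it can turn between them, so the tool may stay vertical.
- round_stamp: Wooden hand stamp, standing loose: round base 66 across and 22 high, on it an upright round handle 26 across; 60 high in all, 0.14 kg nominal. Origin: centre of its underside, z up.
- rect_stamp: Wooden hand stamp, standing loose: rectangular base 90 (its x) x 46 (its y) x 22 high, on it a handle bar 60 (x) x 20 (y); 60 high in all, 0.16 kg nominal. Origin: centre of its underside, z up.
- round_nest_hole0 (a point): Centre of the mouth of the round nest, on the nest block's top face: 74 across, 18 deep. Its axes are parallel to the case's. Hidden under the lid until it is open.
- rect_nest_hole0 (a point): Centre of the mouth of the rectangular nest, on the nest block's top face: 98 long along the case's x, 54 wide along its y, 18 deep. Its axes are parallel to the case's. The stamp fits either way round. Hidden under the lid until it is open.
- maquette: Bystander, leave alone: clay head on a 90 mm square dark wooden base, 150 tall (mm). Origin: middle of its underside.
- jar: Bystander, leave alone: short glass jar with steel cap, 64 across, 72 tall (mm). Origin: middle of its underside.
- knife: Bystander, leave alone: modelling knife lying flat, 170 long, 12 high (mm). Origin: on its underside near the middle of its length; x runs along it.
- brush: Bystander, leave alone: brush lying flat, about 170 long (mm). Origin: on its underside near the middle of its length; x runs along it.
- tile: Bystander, leave alone: terracotta tile 90 x 90 x 16 (mm). Origin: middle of its underside.
- mug: Bystander, leave alone: blue ceramic mug, 80 across, 90 tall (mm). Origin: middle of its underside.
- bottle: Bystander, leave alone: grey plastic bottle, 64 across, 190 tall (mm). Origin: middle of its underside.
Things that resemble listed ones, but are neither listed nor needed, are in the scene too. Leave any blue or red look-alike of the round_stamp alone. What is shaped like the rect_stamp but orange or red is not meant.

How it is judged:
By the outcome, as a careful person would: the job done as asked, in the order asked, and still so for the second after the job is handed in, with the robot touching nothing.
It also fails if it takes over 72 s, if anything falls off the work surface, if the arm or the gripper's body presses on something with over 40 N, if the wrist force passes 120 N, or if a joint passes its speed limit or range.

### The arm

A 6-joint arm with a two-finger parallel gripper is mounted at the origin on the work surface. World frame = base frame: x ahead of the robot, y to its left, z up, the work surface at z = 0. Lengths are in m, angles in rad, forces in N, time in s.
With the tool pointing down it reaches from about 0.35 to 0.775 m from the base axis. Payload 7.3 kg.
Tool frame: the origin (TCP) lies at the very end of the fingers, on their centre line; the grasp point (between the pads) lies 19 mm behind it (manip.grip_point_offset is the distance from the TCP to the grasp point, in m); z points along the fingers, y is the direction in which the jaws open and shut (so a half turn about z gives the same grasp; the last joint's range is limited). The gripper opens to 92 mm and grips with 3 to 60 N. Pads are 19 mm wide; open, the fingers measure 130 mm over their backs; the gripper's body (75 mm by 190 mm) begins 47 mm behind the grasp point.
Start: joints at [-1.25, 0.342, 1.524, -0, 1.275, -0.146], TCP at [0.236, -0.469, 0.227] pointing down, gripper open.
Joint ranges: [-2.53, 2.53], [-0.77, 2.02], [0.04, 2.7], [-1, 4.14], [0.28, 2.66], [-3.11, 3.11]. Speed limits (rad/s): [2.57, 2.57, 3.14, 3.14, 3.14, 3.14].

### API

Orientations are given as a unit quaternion [x, y, z, w].
In Python, from rig import manip, snapshot gives the robot as it stands.
- The arm moves only by the tool send_rows, never from a script. Its arguments are lists of equal length, an entry for each row: "slide": the shift along the tool's x, y, z in mm, a list of three; "dr": the turn, a rotation vector about the tool's x, y, z in degrees, a list of three; "jaw": the opening, from 0 (shut) to 1 (fully open). A call has 1 to 5 rows; each row shifts and turns the commanded pose from where the row before left it, along the tool's axes as they then stand; what a row does not reach is not made up. A row lasts 1/8 s, in which the tool goes at most 62.5 mm and 10.7 degrees, less where a joint would pass 70% of its speed; a pose out of reach is approached as far as the arm can. A call is refused whole if a number of a shift passes 62.5 or a number of a turn 10.7, either way. A call with a gripper value outside its range is refused whole. The fingers move at their own pace and stop on an object; "newtons" is the grip in N (left out, the last holds). Time passes only in rows, so rows that do not move let the fingers close. It gives the time, the measured TCP pose, the force and the opening at its end, in the units of the state.
- manip.state(): the state, without advancing time (a new reading comes with each control period).
- snapshot(name): name is "scene" or "top" or "wrist"; returns a dict with "color" (400x640x3 uint8, red, green, blue), "K" (3x3 intrinsics, pixels), "R" (3x3) and "t" (3): a world point X has camera coordinates R X + t; the wrist camera has in their place "mount" (4x4, takes a point from camera to tool coordinates, whose origin is the TCP and whose axes are the flange's). Camera axes: x right, y down, z forward; pixel columns grow to the right and rows downward; lengths in m; the calibration is good to about 2 mm. A picture is of the moment at which its call begins: read the wrist's pose just before it. There is no depth.
- manip.job_done(): hands the job in, once; it reports no verdict.
The state is a dict: "t": time; "joints": joint angles; "qd": joint speeds; "tau": joint torques, N m; "tool_pos": TCP position; "orientation": TCP orientation; "ft_force": force on the tool from outside, world axes, zero at the start; "torque": the same for the moment, N m; "width": opening from 0.0 (shut) to 1.0 (fully open).
Only numpy, scipy, OpenCV 4.12 (cv2) and the standard library are available. Lean on these libraries where they do the work, as an engineer would, in place of code of your own. Each camera call takes 0.05 s, during which the arm holds its last target. There are 200 camera calls.

## Working session

There is one attempt and no reset: what is moved stays moved. The work goes in short steps, Python scripts to look and compute and a tool call to move; the robot and the scene stay as the last step left them, time stands still between calls to the robot, and variables do not carry over. Pictures are saved under pics/ and viewed, about 8 in all and at most 12, crops included, and the job is handed in when it is done.

Besides the shell and the picture viewer there is one more tool, called by a JSON object that holds its "api" and its "payload", one argument or row to a line. send_rows: Moves the arm, as the interface text tells. Its arguments: {"type":"object","properties":{"slide":{"type":"array"},"dr":{"type":"array"},"jaw":{"type":"array"},"newtons":{"type":"number"}},"required":["slide","dr","jaw"]}

```bash
ls; mkdir -p pics
python3 - <<'E'
from rig import manip, snapshot
import cv2,pickle
print(manip.state(), manip.grip_point_offset)
for n in("scene","top"):
    s=snapshot(n); cv2.imwrite(f"pics/{n}0.png",s["color"][:,:,::-1]); pickle.dump(s,open(f"{n}0.pkl","wb")); print(n,s["K"],s["R"],s["t"])
E
```

```text
pics
{'t': 0.0, 'joints': array([-1.25001347e+00,  3.42759291e-01,  1.52497766e+00, -8.13181598e-06,
        1.27540633e+00, -1.45995910e-01]), 'qd': array([ 0.0006662 , -0.00076089,  0.00212198, -0.00163539, -0.00012009,
       -0.00032896]), 'tau': array([-1.42010569e-03, -4.31248248e+01, -2.44220603e+01,  7.17214867e-02,
        5.59448591e-02, -1.08560885e-04]), 'tool_pos': array([ 0.236151  , -0.46845116,  0.22603972]), 'orientation': array([ 9.72887533e-01,  2.31277423e-01, -7.15452353e-05, -7.72015910e-04]), 'ft_force': array([ 0.46521642,  0.3245814 , -0.14249094]), 'torque': array([-0.05885338, -0.01593309, -0.00956281]), 'width': 0.9992007802810664} 0.0188
scene [[431.89418986   0.         320.36231356]
 [  0.         431.89418986 206.34667277]
 [  0.           0.           1.        ]] [[ 0.73183636  0.68141815  0.00921102]
 [ 0.39084327 -0.40861278 -0.82478915]
 [-0.55826255  0.60721076 -0.56536538]] [-0.40836606 -0.13014828  1.65763282]
top [[474.42173488   0.         317.0164014 ]
 [  0.         474.42173488 198.99820953]
 [  0.           0.           1.        ]] [[-2.37379088e-04 -9.99991665e-01  4.07599035e-03]
 [-9.97610483e-01 -4.47955823e-05 -6.90892401e-02]
 [ 6.90888468e-02 -4.08265104e-03 -9.97602157e-01]] [0.02826336 0.54413375 1.39693226]
```

View pics/top0.png

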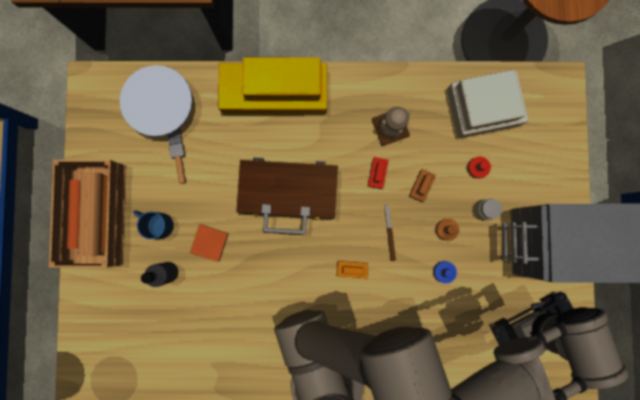

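View pics/scene0.png

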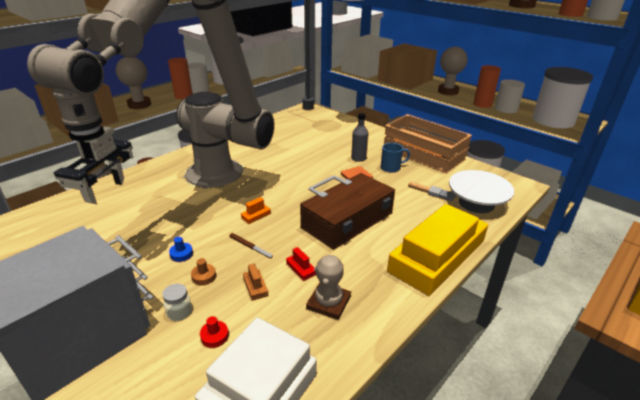

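Top view: the round candidates are brown (447,229), blue (445,271) and red (479,167). The rectangular ones are brown (422,185), red (378,173) and orange (352,270). I choose the two brown ones. The case is at about (287,190), with its loop bar at about (285,232).

```bash
cat > h.py <<'E'
import numpy as np,cv2,pickle
from scipy.spatial.transform import Rotation as Ro
from rig import manip,snapshot
def cast(s,uv,z):
    "pixel(s)->world on plane z; s has K,R,t"
    uv=np.atleast_2d(uv).astype(float)
    d=np.c_[uv,np.ones(len(uv))]@np.linalg.inv(s["K"]).T@s["R"]
    c=-s["R"].T@s["t"]
    return c+d*((z-c[2])/d[:,2])[:,None]
def proj(s,X):
    p=np.atleast_2d(X)@s["R"].T+s["t"]; p=p@s["K"].T; return p[:,:2]/p[:,2:]
def wrist(name):
    st=manip.state(); s=snapshot("wrist")
    Rt=Ro.from_quat(st["orientation"]).as_matrix(); M=np.array(s["mount"])
    Rw=Rt@M[:3,:3]; c=Rt@M[:3,3]+st["tool_pos"]
    s["R"]=Rw.T; s["t"]=-Rw.T@c
    cv2.imwrite(f"pics/{name}.png",s["color"][:,:,::-1]); pickle.dump(s,open(name+".pkl","wb")); return s,st
def togo(P,yaw,st=None):
    "tool-frame shift (mm) and z turn (deg) to bring TCP to P, tool down with tool y at world yaw (mod 180)"
    st=st or manip.state(); R=Ro.from_quat(st["orientation"]).as_matrix()
    y=R[:,1]; cur=np.arctan2(y[1],y[0]); d=(yaw-cur+np.pi/2)%np.pi-np.pi/2
    return "slide_tool_mm",np.round(R.T@(np.array(P)-st["tool_pos"])*1000,1),"dz_deg",round(-np.degrees(d),1),"tilt",np.round(R[:,2],3)
def blob(s,lo,hi,roi):
    hsv=cv2.cvtColor(s["color"],cv2.COLOR_RGB2HSV); m=cv2.inRange(hsv,np.array(lo),np.array(hi))
    k=np.zeros_like(m);x0,y0,x1,y1=roi;k[y0:y1,x0:x1]=255;m&=k
    m=cv2.morphologyEx(m,cv2.MORPH_CLOSE,np.ones((3,3)))
    c=max(cv2.findContours(m,0,2)[0],key=cv2.contourArea); return c
E
python3 - <<'E'
from h import *
s=pickle.load(open("top0.pkl","rb"));h=cv2.cvtColor(s["color"],cv2.COLOR_RGB2HSV)
for p in[(422,187),(447,231),(300,180),(285,232),(430,210),(410,200)]:print(p,h[p[1],p[0]])
for n,lo,hi,roi,z in[("lid",(0,60,0),(20,255,95),(230,150,345,225),.096),("rect",(5,140,60),(13,255,200),(405,165,440,205),.022),("round",(5,140,60),(14,255,200),(430,215,462,245),.022)]:
    c=blob(s,lo,hi,roi); r=cv2.minAreaRect(c); b=cast(s,cv2.boxPoints(r),z)
    print(n,cv2.contourArea(c),r,"\n",b.round(3),"ctr",b.mean(0).round(4),"sides",np.linalg.norm(np.diff(b,axis=0),axis=1).round(3))
print("bar",cast(s,[(266,231),(304,234),(285,232)],.09))
w,st=wrist("w0");print(w["K"],w["mount"])
a=cv2.resize(s["color"][140:260,330:510],None,fx=4,fy=4,interpolation=2);cv2.imwrite("pics/crop.png",a[:,:,::-1])
E
```

```text
(422, 187) [ 13 189 131]
(447, 231) [ 14 177  69]
(300, 180) [ 13 184  72]
(285, 232) [ 19  41 100]
(430, 210) [ 20 135 147]
(410, 200) [ 20 135 151]
lid 4980.0 ((286.7879638671875, 189.39300537109375), (98.05867767333984, 59.19699478149414), 3.5763344764709473) 
 [[ 0.491  0.256  0.096]
 [ 0.659  0.248  0.096]
 [ 0.641 -0.03   0.096]
 [ 0.474 -0.019  0.096]] ctr [0.5663 0.1139 0.096 ] sides [0.168 0.278 0.168]
rect 316.5 ((421.92266845703125, 185.29896545410156), (13.301034927368164, 27.820484161376953), 23.96249008178711) 
 [[ 0.555 -0.25   0.022]
 [ 0.631 -0.284  0.022]
 [ 0.615 -0.321  0.022]
 [ 0.539 -0.286  0.022]] ctr [ 0.585  -0.2851  0.022 ] sides [0.084 0.04  0.084]
round 320.5 ((447.0, 229.0), (20.0, 20.0), 90.0) 
 [[ 0.484 -0.328  0.022]
 [ 0.484 -0.388  0.022]
 [ 0.425 -0.387  0.022]
 [ 0.425 -0.327  0.022]] ctr [ 0.4547 -0.3575  0.022 ] sides [0.06  0.059 0.059]
bar [[0.44876363 0.17234616 0.09      ]
 [0.44030173 0.0652169  0.09      ]
 [0.44593853 0.11878481 0.09      ]]
[[278.98238267   0.         316.2397662 ]
 [  0.         278.98238267 200.47095589]
 [  0.           0.           1.        ]] [[ 9.39231292e-04 -9.51232187e-01 -3.08474381e-01  8.29301556e-02]
 [ 9.99999023e-01  5.74150999e-04  1.27426940e-03  8.42628684e-04]
 [-1.03501519e-03 -3.08475277e-01  9.51231797e-01 -1.58676253e-01]
 [ 0.00000000e+00  0.00000000e+00  0.00000000e+00  1.00000000e+00]]
```

View pics/crop.png

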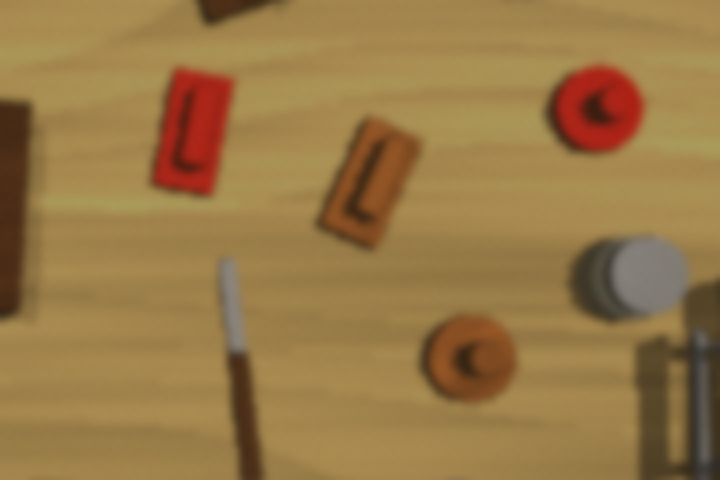

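Crop: brown rect stamp at top-image (422,185), brown round stamp at (447,229). Both have plain wood colour, as the description says. Setting out to a hover over the pull loop.

{"api": "send_rows", "payload": {
  "slide": [
    [41, -39, 2],
    [41, -39, 2],
    [41, -39, 2],
    [41, -39, 2],
    [41, -39, 2]
  ],
  "dr": [
    [0, 0, 0],
    [0, 0, 0],
    [0, 0, 0],
    [0, 0, 0],
    [0, 0, 0]
  ],
  "jaw": [0.35, 0.35, 0.35, 0.35, 0.35],
  "newtons": 20
}}

```text
t: 0.78
tool_pos: [0.3318, -0.2007, 0.2166]
orientation: [0.973, 0.231, 0.0, 0.0]
ft_force: [1.2, -0.4, -1.1]
width: 0.507
```

{"api": "send_rows", "payload": {
  "slide": [
    [41, -39, 2],
    [41, -39, 2],
    [41, -39, 2],
    [41, -39, 2],
    [41, -39, 2]
  ],
  "dr": [
    [0, 0, 0],
    [0, 0, 0],
    [0, 0, 0],
    [0, 0, 0],
    [0, 0, 0]
  ],
  "jaw": [0.35, 0.35, 0.35, 0.35, 0.35]
}}

```text
t: 1.4
tool_pos: [0.4272, 0.0658, 0.2067]
orientation: [0.973, 0.231, 0.0, 0.0]
ft_force: [1.1, 0.1, -0.3]
width: 0.351
```

{"api": "send_rows", "payload": {
  "slide": [
    [40, -40, 2],
    [0, 0, 0],
    [0, 0, 0],
    [0, 0, 0],
    [0, 0, 0]
  ],
  "dr": [
    [0, 0, 0],
    [0, 0, -10],
    [0, 0, -10],
    [0, 0, -10],
    [0, 0, -10]
  ],
  "jaw": [0.35, 0.35, 0.35, 0.35, 0.35]
}}

```text
t: 2.02
tool_pos: [0.4444, 0.1178, 0.2045]
orientation: [0.833, 0.553, -0.0, -0.0]
ft_force: [-0.4, 0.2, 1.1]
width: 0.35
```

{"api": "send_rows", "payload": {
  "slide": [
    [0, 0, 0],
    [0, 0, 0],
    [0, 0, 0],
    [0, 0, 0]
  ],
  "dr": [
    [0, 0, -10],
    [0, 0, -9.5],
    [0, 0, 0],
    [0, 0, 0]
  ],
  "jaw": [0.35, 0.35, 0.35, 0.35]
}}

```text
t: 2.52
tool_pos: [0.4446, 0.1177, 0.2046]
orientation: [0.731, 0.682, -0.0, -0.0]
ft_force: [-0.3, 0.7, 0.1]
width: 0.35
```

Run:
```python
from h import *
w,st=wrist("w1");print(st["tool_pos"],st["t"])
print(togo((.4445,.119,.071),np.radians(-4),st))
for p in proj(w,[(.4445,.119,.09),(.564,.11,.096)]):print(p)
```

```text
[0.44456701 0.11765589 0.20460299] 2.525
('slide_tool_mm', array([ 1.300e+00, -1.000e-01,  1.336e+02]), 'dz_deg', np.float64(0.1), 'tilt', array([-0., -0., -1.]))
[316.40960699 193.50650011]
[435.96549667 196.04945203]
```

View pics/w1.png

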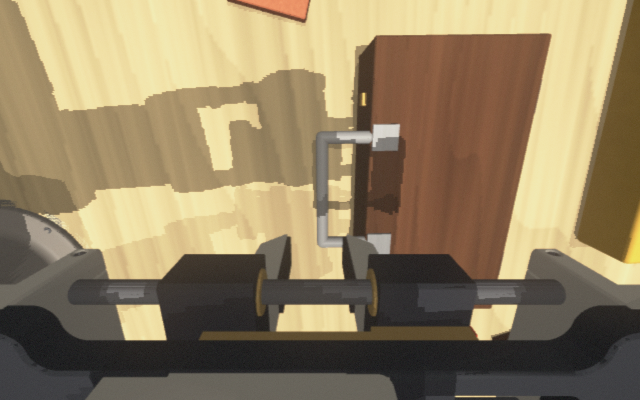

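The wrist view shows the loop bar at columns ~316–329, rows 133–246, with the lid to its right. The bar is a few mm further forward than estimated, so I'll measure it.

Run:
```python
from h import *
w=pickle.load(open("w1.pkl","rb"));h=cv2.cvtColor(w["color"],cv2.COLOR_RGB2HSV)
pts=[]
for r in range(150,232,8):
    c=np.where(h[r,300:345,1]<70)[0]+300; print(r,c.min() if len(c) else 0,c.max() if len(c) else 0,len(c)); 
    if len(c):pts.append((np.median(c),r))
P=cast(w,pts,.09);print(P.round(4)[::3],"yaw",np.degrees(np.polyfit(P[:,1],P[:,0],1)[0]))
e=cast(w,[(322,134),(322,246),(377,37),(549,35)],.09);print(e)
bar=P.mean(0); bar[1]=(e[0,1]+e[1,1])/2
print(bar, togo((bar[0],bar[1],.071),np.radians(-4)))
```

```text
150 316 327 12
158 316 327 12
166 316 327 12
174 316 327 12
182 316 327 12
190 316 327 12
198 316 327 12
206 317 327 11
214 317 327 11
222 317 327 11
230 317 327 11
[[0.4524 0.1627 0.09  ]
 [0.4509 0.1389 0.09  ]
 [0.4494 0.1138 0.09  ]
 [0.4483 0.0873 0.09  ]] yaw 3.097040520491575
[[0.45384261 0.17784012 0.09      ]
 [0.44654124 0.05915877 0.09      ]
 [0.5063476  0.25636429 0.09      ]
 [0.65455329 0.24783269 0.09      ]]
[0.4500622  0.11849944 0.09      ] ('slide_tool_mm', array([  1.2,   5.4, 133.6]), 'dz_deg', np.float64(0.1), 'tilt', array([-0., -0., -1.]))
```

{"api": "send_rows", "payload": {
  "slide": [
    [1, 5.5, 50],
    [0, 0, 50],
    [0, 0, 25],
    [0, 0, 8.5],
    [0, 0, 0]
  ],
  "dr": [
    [0, 0, -0.7],
    [0, 0, 0],
    [0, 0, 0],
    [0, 0, 0],
    [0, 0, 0]
  ],
  "jaw": [0.32, 0.32, 0.32, 0.32, 0.32]
}}

```text
t: 3.2
tool_pos: [0.4505, 0.1183, 0.0714]
orientation: [0.726, 0.688, -0.0, 0.0]
ft_force: [0.0, -0.1, -0.0]
width: 0.321
```

{"api": "send_rows", "payload": {
  "slide": [
    [0, 0, 0],
    [0, 0, 0],
    [0, 0, 0],
    [0, 0, 0]
  ],
  "dr": [
    [0, 0, 0],
    [0, 0, 0],
    [0, 0, 0],
    [0, 0, 0]
  ],
  "jaw": [0, 0, 0, 0],
  "newtons": 15
}}

```text
t: 3.7
tool_pos: [0.4503, 0.1184, 0.072]
orientation: [0.726, 0.688, 0.0, 0.0]
ft_force: [-2.1, -0.1, 6.7]
width: 0.122
```

Run:
```python
import numpy as np
a=np.radians(1.2+np.r_[0:100:21j,103]); d=np.diff(np.c_[-195*np.cos(a),-195*np.sin(a)],axis=0)
print(d.round(1).tolist())
from h import *
w,st=wrist("w2");print(st)
```

```text
[[1.1, -17.0], [2.6, -16.8], [4.0, -16.5], [5.5, -16.1], [6.8, -15.6], [8.2, -14.9], [9.4, -14.2], [10.6, -13.3], [11.8, -12.3], [12.8, -11.2], [13.7, -10.1], [14.5, -8.8], [15.3, -7.5], [15.8, -6.2], [16.3, -4.8], [16.7, -3.3], [16.9, -1.9], [17.0, -0.4], [17.0, 1.1], [16.8, 2.6], [10.0, 2.2]]
{'t': 3.7, 'joints': array([9.22342897e-02, 4.32999296e-01, 1.88583031e+00, 1.02607194e-05,
       8.21844505e-01, 1.45649970e-01]), 'qd': array([ 0.00050225, -0.00095162, -0.00018806, -0.00083276, -0.00019382,
        0.00068587]), 'tau': array([-3.16613931e-01, -3.79500568e+01, -1.70682442e+01, -4.29592270e-02,
       -7.02290162e-01, -3.51079961e-02]), 'tool_pos': array([0.45033017, 0.1183826 , 0.07201349]), 'orientation': array([7.25739979e-01, 6.87968947e-01, 3.63319142e-04, 2.80968741e-04]), 'ft_force': array([-2.14693363, -0.07875373,  6.66869684]), 'torque': array([ 0.02540584,  0.25233374, -0.04990454]), 'width': 0.12223083819640781}
```

Width 11 mm, so the bar is gripped. Starting the arc.

{"api": "send_rows", "payload": {
  "slide": [
    [0, 1, -17],
    [0, 2.5, -17],
    [0, 4, -16.5],
    [0, 5.5, -16],
    [0, 7, -15.5]
  ],
  "dr": [
    [0, 0, 0],
    [0, 0, 0],
    [0, 0, 0],
    [0, 0, 0],
    [0, 0, 0]
  ],
  "jaw": [0, 0, 0, 0, 0]
}}

```text
t: 4.38
tool_pos: [0.4692, 0.1172, 0.1535]
orientation: [0.726, 0.688, -0.001, -0.001]
ft_force: [-0.2, 0.5, -2.2]
width: 0.125
```

{"api": "send_rows", "payload": {
  "slide": [
    [0, 8, -15],
    [0, 9.5, -14],
    [0, 10.5, -13.5],
    [0, 12, -12.5],
    [0, 13, -11]
  ],
  "dr": [
    [0, 0, 0],
    [0, 0, 0],
    [0, 0, 0],
    [0, 0, 0],
    [0, 0, 0]
  ],
  "jaw": [0, 0, 0, 0, 0]
}}

```text
t: 5.0
tool_pos: [0.5196, 0.1143, 0.2205]
orientation: [0.726, 0.688, -0.003, -0.002]
ft_force: [-13.7, -1.8, 13.0]
width: 0.126
```

{"api": "send_rows", "payload": {
  "slide": [
    [0, 13.5, -10.5],
    [0, 14.5, -9],
    [0, 15, -7.5],
    [0, 16, -6.5],
    [0, 16.5, -5]
  ],
  "dr": [
    [0, 0, 0],
    [0, 0, 0],
    [0, 0, 0],
    [0, 0, 0],
    [0, 0, 0]
  ],
  "jaw": [0, 0, 0, 0, 0]
}}

```text
t: 5.62
tool_pos: [0.5985, 0.1097, 0.2586]
orientation: [0.726, 0.688, -0.0, 0.0]
ft_force: [-1.5, -1.7, 1.9]
width: 0.129
```

{"api": "send_rows", "payload": {
  "slide": [
    [0, 16.5, -3.5],
    [0, 17, -2],
    [0, 17, -0.5],
    [0, 17, 1]
  ],
  "dr": [
    [0, 0, 0],
    [0, 0, 0],
    [0, 0, 0],
    [0, 0, 0]
  ],
  "jaw": [0, 0, 0, 0]
}}

```text
t: 6.12
tool_pos: [0.6662, 0.1059, 0.263]
orientation: [0.726, 0.688, -0.001, 0.0]
ft_force: [-0.7, -2.1, 0.6]
width: 0.122
```

{"api": "send_rows", "payload": {
  "slide": [
    [0, 12, 2],
    [0, 8, 2],
    [0, 0, 0],
    [0, 0, 0]
  ],
  "dr": [
    [0, 0, 0],
    [0, 0, 0],
    [0, 0, 0],
    [0, 0, 0]
  ],
  "jaw": [0, 0, 0, 0]
}}

```text
t: 6.62
tool_pos: [0.6858, 0.1048, 0.2591]
orientation: [0.726, 0.688, -0.0, 0.001]
ft_force: [1.3, -6.3, 2.7]
width: 0.124
```

{"api": "send_rows", "payload": {
  "slide": [
    [0, 0, 0],
    [0, 0, 0],
    [0, 0, 0],
    [0, 0, -20],
    [0, 0, -50]
  ],
  "dr": [
    [0, 0, 0],
    [0, 0, 0],
    [0, 0, 0],
    [0, 0, 0],
    [0, 0, 0]
  ],
  "jaw": [0.5, 0.5, 0.5, 0.5, 0.5]
}}

```text
t: 7.25
tool_pos: [0.6848, 0.1061, 0.3264]
orientation: [0.726, 0.688, -0.002, -0.002]
ft_force: [0.6, 0.2, 0.6]
width: 0.498
```

```bash
python3 - <<'E'
from h import *
for n in("scene","top"):
    s=snapshot(n); pickle.dump(s,open(f"{n}1.pkl","wb"))
    a=s["color"][100:300,200:440] if n=="scene" else s["color"][110:260,200:500]
    globals()[n]=cv2.resize(a,(640,int(640*a.shape[0]/a.shape[1])))
cv2.imwrite("pics/open.png",np.vstack([scene,top])[:,:,::-1][::1]); print(manip.state()["tool_pos"],scene.shape,top.shape)
E
python3 -c "
import cv2;a=cv2.imread('pics/open.png');cv2.imwrite('pics/open2.png',cv2.resize(a,None,fx=.69,fy=.69,interpolation=cv2.INTER_AREA))"
```

```text
[0.68711409 0.10627633 0.33520456] (533, 640, 3) (320, 640, 3)
```

View pics/open2.png

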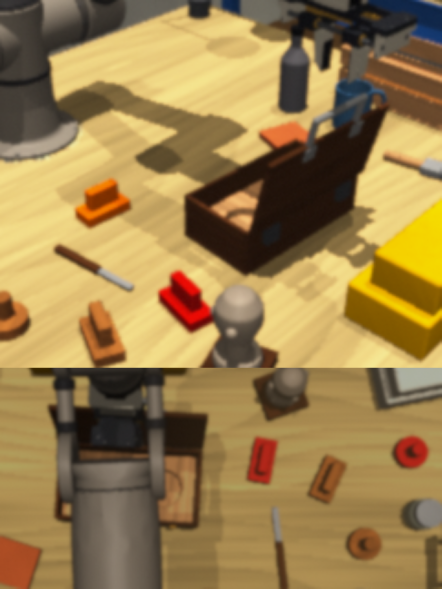

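Views: the lid is open past upright and the loop stands clear of the gripper. In the lower (top-camera) part, the round nest shows on the -y side at about (185,485), so the rect nest is on the +y side. Moving to the round stamp, with the jaws along case y and the camera on the robot side.

{"api": "send_rows", "payload": {
  "slide": [
    [-53, -22.5, 0],
    [-53, -22.5, 0],
    [-53, -22.5, 0],
    [-53, -22.5, 0],
    [-53, -22.5, 0]
  ],
  "dr": [
    [0, 0, 0],
    [0, 0, 0],
    [0, 0, 0],
    [0, 0, 0],
    [0, 0, 0]
  ],
  "jaw": [0.8, 0.8, 0.8, 0.8, 0.8]
}}

```text
t: 7.98
tool_pos: [0.5583, -0.154, 0.3286]
orientation: [0.726, 0.688, 0.0, 0.0]
ft_force: [1.1, -0.8, 0.3]
width: 0.803
```

{"api": "send_rows", "payload": {
  "slide": [
    [-53, -22.5, 0],
    [-53, -22.5, 0],
    [-53, -22.5, 0],
    [-52, -23, 0],
    [0, 0, 20]
  ],
  "dr": [
    [0, 0, 0],
    [0, 0, 0],
    [0, 0, 0],
    [0, 0, 0],
    [0, 0, -10]
  ],
  "jaw": [0.8, 0.8, 0.8, 0.8, 0.8]
}}

```text
t: 8.6
tool_pos: [0.4561, -0.3625, 0.3092]
orientation: [0.663, 0.748, -0.0, 0.002]
ft_force: [0.4, -0.2, -0.1]
width: 0.8
```

{"api": "send_rows", "payload": {
  "slide": [
    [0, 0, 25],
    [0, 0, 25],
    [0, 0, 25],
    [0, 0, 25],
    [0, 0, 15]
  ],
  "dr": [
    [0, 0, -10],
    [0, 0, -10],
    [0, 0, -10],
    [0, 0, -10],
    [0, 0, -10]
  ],
  "jaw": [0.8, 0.8, 0.8, 0.8, 0.8]
}}

```text
t: 9.22
tool_pos: [0.4575, -0.358, 0.1922]
orientation: [0.282, 0.96, 0.001, -0.001]
ft_force: [-0.1, 0.3, 0.6]
width: 0.799
```

{"api": "send_rows", "payload": {
  "slide": [
    [0, 0, 0],
    [0, 0, 0],
    [0, 0, 0],
    [0, 0, 0]
  ],
  "dr": [
    [0, 0, -10],
    [0, 0, -10],
    [0, 0, -10],
    [0, 0, 0]
  ],
  "jaw": [0.8, 0.8, 0.8, 0.8]
}}

```text
t: 9.72
tool_pos: [0.4578, -0.3584, 0.1936]
orientation: [0.027, 1.0, 0.0, 0.0]
ft_force: [0.7, 0.1, -0.2]
width: 0.8
```

Run:
```python
from h import *
s=snapshot("top");pickle.dump(s,open("top2.pkl","wb"))
w,st=wrist("w3");print(st["tool_pos"],st["t"],st["joints"])
p=proj(w,[(.455,-.357,.022),(.455,-.357,.06)]);print(p)
a=np.zeros((600,640,3),np.uint8);a[:400]=w["color"];a[400:,:480]=cv2.resize(s["color"][140:230,200:416],(480,200));cv2.imwrite("pics/v3.png",a[:,:,::-1])
```

```text
[ 0.45781591 -0.35847498  0.19363492] 9.775 [-7.96169978e-01  4.71778986e-01  1.41479390e+00  1.91800038e-04
  1.25511075e+00 -2.31032803e+00]
[[318.53447498 180.46067567]
 [318.78154019 188.87236148]]
```

View pics/v3.png

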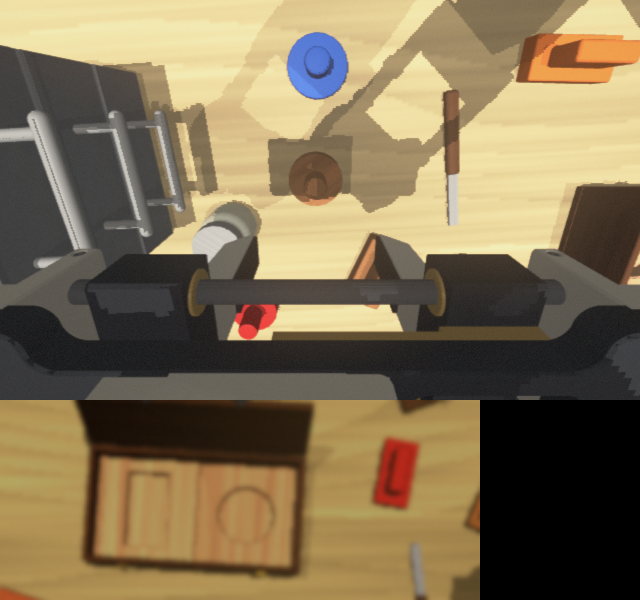

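Wrist view: the brown round stamp is at (316,178), jar at (225,230), blue stamp at (318,66). Top crop: round nest centre ≈ top px (310,193), rect nest ≈ (267,189).

Run:
```python
from h import *
w=pickle.load(open("w3.pkl","rb"));s=pickle.load(open("top2.pkl","rb"))
hs=cv2.cvtColor(w["color"],cv2.COLOR_RGB2HSV);print(hs[165,300],hs[195,335],hs[180,316],hs[160,275],hs[200,290])
m=cv2.inRange(hs,np.array((0,120,40)),np.array((15,255,130)));m[:130]=0;m[225:]=0;m[:,:270]=0;m[:,360:]=0
c=max(cv2.findContours(m,0,2)[0],key=cv2.contourArea);print(cv2.contourArea(c),cv2.boundingRect(c),cv2.fitEllipse(c))
u,_=cv2.minEnclosingCircle(c)
e=cv2.fitEllipse(c);C=cast(w,[e[0]],.018)[0];print("round",C)
x,y,ww,hh=cv2.boundingRect(c);print(cast(w,[(x,y+hh/2),(x+ww,y+hh/2),(x+ww/2,y),(x+ww/2,y+hh)],.018))
print(togo((C[0],C[1],.028),np.radians(-93.3)))
n=cast(s,[(310.3,192.7),(267.1,188.8)],.038);print("nests",n)
yc=np.array([.0576,.9983]);o=np.array([.6447,.1073])-.075*np.array([.9983,-.0576]);print("case",o,(n[:,:2]-o)@np.c_[[.9983,-.0576],yc])
```

```text
[ 14 124 109] [ 15 122 119] [ 13 128 126] [ 18  90 133] [ 23  82 237]
1746.5 (290, 154, 52, 46) ((315.1275939941406, 177.37750244140625), (43.89076614379883, 52.27106475830078), 98.12386322021484)
round [ 0.45187566 -0.3609911   0.018     ]
[[ 0.44969035 -0.39173495  0.018     ]
 [ 0.45323309 -0.32806133  0.018     ]
 [ 0.42337119 -0.35832044  0.018     ]
 [ 0.48105557 -0.36155554  0.018     ]]
('slide_tool_mm', array([  5.8,  -2.8, 165.7]), 'dz_deg', np.float64(0.0), 'tilt', array([ 0.,  0., -1.]))
nests [[0.56140178 0.04807144 0.038     ]
 [0.57291866 0.17536303 0.038     ]]
case [0.5698275 0.11162  ] [[-0.004751   -0.06392585]
 [-0.00058569  0.06381271]]
```

{"api": "send_rows", "payload": {
  "slide": [
    [4.5, -2, 50],
    [0, 0, 50],
    [0, 0, 40],
    [0, 0, 20],
    [0, 0, 5]
  ],
  "dr": [
    [0, 0, 0],
    [0, 0, 0],
    [0, 0, 0],
    [0, 0, 0],
    [0, 0, 0]
  ],
  "jaw": [0.8, 0.8, 0.8, 0.8, 0.8]
}}

```text
t: 10.45
tool_pos: [0.4526, -0.3599, 0.0273]
orientation: [0.028, 1.0, 0.001, -0.001]
ft_force: [0.2, 0.8, 0.6]
width: 0.807
```

{"api": "send_rows", "payload": {
  "slide": [
    [0, 0, 0],
    [0, 0, 0],
    [0, 0, 0],
    [0, 0, 0],
    [0, 0, 0]
  ],
  "dr": [
    [0, 0, 0],
    [0, 0, 0],
    [0, 0, 0],
    [0, 0, 0],
    [0, 0, 0]
  ],
  "jaw": [0, 0, 0, 0, 0],
  "newtons": 20
}}

```text
t: 11.08
tool_pos: [0.4533, -0.3606, 0.029]
orientation: [0.027, 1.0, -0.0, 0.0]
ft_force: [0.6, -0.4, -0.6]
width: 0.306
```

{"api": "send_rows", "payload": {
  "slide": [
    [0, 0, -5],
    [0, 0, -20],
    [0, 0, -40],
    [0, 0, -55],
    [0, 0, -55]
  ],
  "dr": [
    [0, 0, 0],
    [0, 0, 0],
    [0, 0, 0],
    [0, 0, 0],
    [0, 0, 0]
  ],
  "jaw": [0, 0, 0, 0, 0]
}}

```text
t: 11.7
tool_pos: [0.4528, -0.3602, 0.2053]
orientation: [0.027, 1.0, 0.0, -0.0]
ft_force: [0.2, -1.2, -0.9]
width: 0.278
```

Run:
```python
from h import *
st=manip.state();print(st["tool_pos"],st["ft_force"],st["joints"][5])
print(togo((.5625,.048,.20),np.radians(-93.3)))
```

```text
[ 0.45284993 -0.36024001  0.20534968] [ 0.16536976 -1.19965368 -0.92181498] -2.3218027016544354
('slide_tool_mm', array([-87.7, 413.5,   5.5]), 'dz_deg', np.float64(0.2), 'tilt', array([-0.,  0., -1.]))
```

Stamp gripped (25.6 mm). Heading to the case, stopping short for a look at the nests.

{"api": "send_rows", "payload": {
  "slide": [
    [-15, 50, 0],
    [-15, 50, 0],
    [-15, 50, 0],
    [-15, 50, 0],
    [-15, 50, 0]
  ],
  "dr": [
    [0, 0, 0],
    [0, 0, 0],
    [0, 0, 0],
    [0, 0, 0],
    [0, 0, 0]
  ],
  "jaw": [0, 0, 0, 0, 0]
}}

```text
t: 12.32
tool_pos: [0.5416, -0.1132, 0.2039]
orientation: [0.027, 1.0, -0.0, 0.0]
ft_force: [0.4, 0.7, -2.6]
width: 0.279
```

{"api": "send_rows", "payload": {
  "slide": [
    [-13, 50, 0],
    [0, 0, 0],
    [0, 0, 0]
  ],
  "dr": [
    [0, 0, 0],
    [0, 0, 0],
    [0, 0, 0]
  ],
  "jaw": [0, 0, 0]
}}

```text
t: 12.7
tool_pos: [0.5568, -0.0659, 0.2037]
orientation: [0.026, 1.0, -0.0, -0.0]
ft_force: [-0.3, -1.3, -1.1]
width: 0.278
```

Run:
```python
from h import *
w,st=wrist("w4");print(st["tool_pos"],st["t"],st["width"])
print(proj(w,[(.5625,.048,.038),(.573,.175,.038)]))
```

```text
[ 0.55681208 -0.06588305  0.20370174] 12.7 0.27845677921207024
[[412.69731579 183.92596761]
 [518.33877807 187.12582478]]
```

View pics/w4.png

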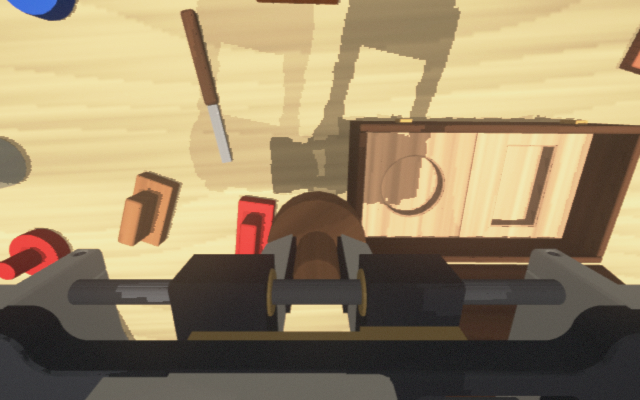

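The round nest is at (412,185), against (413,184) predicted from the top view, so they agree. The rect nest corners average about (522,185). Next I check the held stamp's offset and compute the move.

Run:
```python
from h import *
w=pickle.load(open("w4.pkl","rb"));st=manip.state();T=st["tool_pos"]
g=cv2.cvtColor(w["color"],cv2.COLOR_RGB2HSV)
print("col318 V",[(r,g[r,318].tolist()) for r in range(184,200,2)])
print("front edge rel TCP",cast(w,[(318,192)],T[2]-.029)-T)
c=cast(w,[(506,146),(554,146),(537,225),(491,222)],.038);print("rect nest",c.round(4),c.mean(0))
r=cast(w,[(381,185),(443,185),(412,155),(412,215)],.038);print("round",r.round(4),r.mean(0))
print(togo((.562,.0475,.1),np.radians(86.7)))
```

```text
col318 V [(184, [19, 93, 129]), (186, [18, 92, 136]), (188, [20, 94, 173]), (190, [19, 98, 169]), (192, [13, 123, 89]), (194, [12, 119, 86]), (196, [13, 121, 84]), (198, [12, 122, 88])]
front edge rel TCP [[-0.02975228  0.001986   -0.029     ]]
rect nest [[0.5229 0.1525 0.038 ]
 [0.5257 0.2075 0.038 ]
 [0.624  0.2068 0.038 ]
 [0.6169 0.1486 0.038 ]] [0.57237449 0.17884518 0.038     ]
round [[0.5619 0.0101 0.038 ]
 [0.5657 0.0844 0.038 ]
 [0.5277 0.0453 0.038 ]
 [0.6024 0.0493 0.038 ]] [0.56443169 0.04726852 0.038     ]
('slide_tool_mm', array([  0.8, 114.2, 103.6]), 'dz_deg', np.float64(0.2), 'tilt', array([-0.   , -0.001, -1.   ]))
```

{"api": "send_rows", "payload": {
  "slide": [
    [1, 57, 0],
    [1.3, 57, 0],
    [0, 0, 0],
    [0, 0, 50],
    [0, 0, 50]
  ],
  "dr": [
    [0, 0, 0],
    [0, 0, 0],
    [0, 0, 0],
    [0, 0, 0],
    [0, 0, 0]
  ],
  "jaw": [0, 0, 0, 0, 0]
}}

```text
t: 13.38
tool_pos: [0.5613, 0.0462, 0.1032]
orientation: [0.028, 1.0, -0.0, 0.001]
ft_force: [0.5, -0.6, -1.4]
width: 0.277
```

{"api": "send_rows", "payload": {
  "slide": [
    [0, 0, 25],
    [0, 0, 5],
    [0, 0, 4],
    [0, 0, 4],
    [0, 0, 4]
  ],
  "dr": [
    [0, 0, 0],
    [0, 0, 0],
    [0, 0, 0],
    [0, 0, 0],
    [0, 0, 0]
  ],
  "jaw": [0, 0, 0, 0, 0]
}}

```text
t: 14.0
tool_pos: [0.5614, 0.0482, 0.0624]
orientation: [0.027, 1.0, -0.0, 0.001]
ft_force: [0.5, -0.4, -1.4]
width: 0.28
```

{"api": "send_rows", "payload": {
  "slide": [
    [0, 0, 4],
    [0, 0, 4],
    [0, 0, 3],
    [0, 0, 1],
    [0, 0, 0]
  ],
  "dr": [
    [0, 0, 0],
    [0, 0, 0],
    [0, 0, 0],
    [0, 0, 0],
    [0, 0, 0]
  ],
  "jaw": [0, 0, 0, 0, 0]
}}

```text
t: 14.62
tool_pos: [0.5608, 0.0483, 0.0497]
orientation: [0.027, 1.0, -0.0, -0.0]
ft_force: [0.6, -0.0, -1.7]
width: 0.279
```

Seated depth reached with no contact force. Releasing and going to the rect stamp.

{"api": "send_rows", "payload": {
  "slide": [
    [0, 0, 0],
    [0, 0, 0],
    [0, 0, 0],
    [0, 0, -30],
    [0, 0, -60]
  ],
  "dr": [
    [0, 0, 0],
    [0, 0, 0],
    [0, 0, 0],
    [0, 0, 0],
    [0, 0, 0]
  ],
  "jaw": [0.5, 0.5, 0.5, 0.5, 0.5]
}}

```text
t: 15.25
tool_pos: [0.5592, 0.0483, 0.1386]
orientation: [0.027, 1.0, 0.0, -0.003]
ft_force: [1.4, 0.0, 0.2]
width: 0.498
```

{"api": "send_rows", "payload": {
  "slide": [
    [0, 0, -60],
    [-7, -55, 0],
    [-7, -55, 0],
    [-7, -55, 0],
    [-7, -55, 0]
  ],
  "dr": [
    [0, 0, 0],
    [0, 0, 0],
    [0, 0, 0],
    [0, 0, 0],
    [0, 0, 0]
  ],
  "jaw": [0.5, 0.5, 0.5, 0.5, 0.7]
}}

```text
t: 15.88
tool_pos: [0.577, -0.1746, 0.2]
orientation: [0.027, 1.0, -0.0, 0.0]
ft_force: [0.3, 0.1, 0.3]
width: 0.563
```

{"api": "send_rows", "payload": {
  "slide": [
    [-7, -55, 0],
    [-7, -55, 0],
    [0, 0, 0],
    [0, 0, 0],
    [0, 0, 0]
  ],
  "dr": [
    [0, 0, 0],
    [0, 0, 0],
    [0, 0, 10.3],
    [0, 0, 10.3],
    [0, 0, 0]
  ],
  "jaw": [0.7, 0.7, 0.7, 0.7, 0.7]
}}

```text
t: 16.5
tool_pos: [0.585, -0.2836, 0.1996]
orientation: [0.204, 0.979, -0.0, -0.0]
ft_force: [0.4, 0.4, 0.9]
width: 0.704
```

Run:
```python
from h import *
s=snapshot("top");pickle.dump(s,open("top3.pkl","wb"))
w,st=wrist("w5");print(st["tool_pos"],st["t"],st["joints"][5])
print(proj(w,[(.585,-.285,.022),(.585,-.285,.06)]))
a=np.zeros((600,640,3),np.uint8);a[:400]=w["color"];a[400:,:480]=cv2.resize(s["color"][140:230,200:416],(480,200));cv2.imwrite("pics/v5.png",a[:,:,::-1])
```

```text
[ 0.58510847 -0.28343409  0.19969695] 16.55 -1.7305195733910232
[[316.30099817 181.52390517]
 [316.28102277 189.8850133 ]]
```

View pics/v5.png

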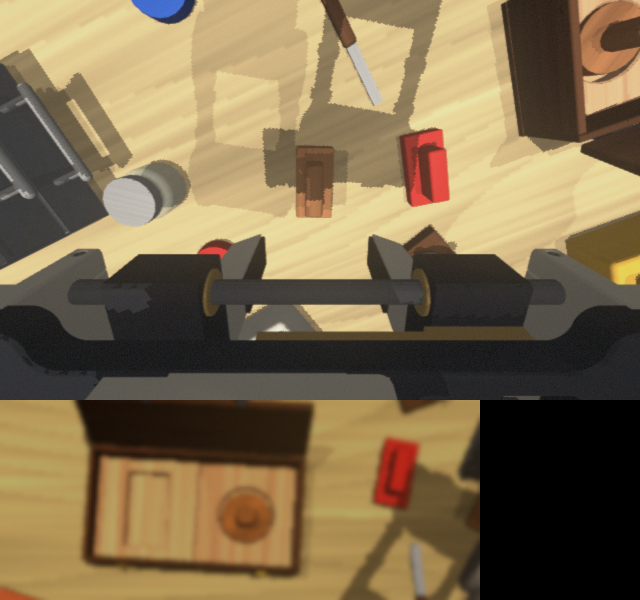

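Wrist view: the rect stamp is at about (314,181), upright in the view, with red look-alike, jar and maquette (430,240) clear of it. The top crop shows the round stamp sitting in the round nest. Measuring, and checking the gripper's body clearance to the maquette.

Run:
```python
from h import *
w=pickle.load(open("w5.pkl","rb"));s=pickle.load(open("top0.pkl","rb"))
print("maq",cast(s,[(390,127),(412,137),(380,143)],.015).round(3),cast(s,[(397,119)],.11).round(3))
hs=cv2.cvtColor(w["color"],cv2.COLOR_RGB2HSV)
m=cv2.inRange(hs,np.array((0,112,40)),np.array((16,255,180)));m[:138]=0;m[225:]=0;m[:,:285]=0;m[:,345:]=0
c=max(cv2.findContours(m,0,2)[0],key=cv2.contourArea);r=cv2.minAreaRect(c);print(cv2.contourArea(c),r,cv2.boundingRect(c))
b=cast(w,cv2.boxPoints(r),.02);print(b.round(4),b.mean(0),np.linalg.norm(np.diff(b,axis=0),axis=1))
d=np.diff(b,axis=0);d=d[np.argmax(np.linalg.norm(d,axis=1))];yw=np.arctan2(d[1],d[0]);print("long yaw",np.degrees(yw))
C=b.mean(0);print(togo((C[0],C[1],.029),yw+np.pi/2))
```

```text
maq [[ 0.763 -0.193  0.015]
 [ 0.732 -0.259  0.015]
 [ 0.714 -0.162  0.015]] [[ 0.764 -0.198  0.11 ]]
2205.5 ((314.5, 181.5), (71.0, 37.0), 90.0) (296, 146, 38, 72)
[[ 0.5356 -0.2902  0.02  ]
 [ 0.5532 -0.2494  0.02  ]
 [ 0.6376 -0.2841  0.02  ]
 [ 0.6185 -0.3283  0.02  ]] [ 0.58623406 -0.28798852  0.02      ] [0.044372   0.09129519 0.04811315]
long yaw -22.32391444708412
('slide_tool_mm', array([ -2.8,  -3.9, 170.8]), 'dz_deg', np.float64(-1.1), 'tilt', array([ 0., -0., -1.]))
```

{"api": "send_rows", "payload": {
  "slide": [
    [-1.5, -4, 50],
    [0, 0, 50],
    [0, 0, 40],
    [0, 0, 25],
    [0, 0, 5.5]
  ],
  "dr": [
    [0, 0, -0.5],
    [0, 0, 0],
    [0, 0, 0],
    [0, 0, 0],
    [0, 0, 0]
  ],
  "jaw": [0.7, 0.7, 0.7, 0.7, 0.7]
}}

```text
t: 17.23
tool_pos: [0.5841, -0.2869, 0.0274]
orientation: [0.199, 0.98, 0.001, -0.002]
ft_force: [0.7, 1.5, -0.4]
width: 0.702
```

{"api": "send_rows", "payload": {
  "slide": [
    [0, 0, 0],
    [0, 0, 0],
    [0, 0, 0],
    [0, 0, 0],
    [0, 0, 0]
  ],
  "dr": [
    [0, 0, 0],
    [0, 0, 0],
    [0, 0, 0],
    [0, 0, 0],
    [0, 0, 0]
  ],
  "jaw": [0, 0, 0, 0, 0],
  "newtons": 20
}}

```text
t: 17.85
tool_pos: [0.5851, -0.2876, 0.0295]
orientation: [0.201, 0.98, 0.0, 0.0]
ft_force: [0.2, 0.0, 0.5]
width: 0.217
```

{"api": "send_rows", "payload": {
  "slide": [
    [0, 0, -5],
    [0, 0, -20],
    [0, 0, -45],
    [0, 0, -55],
    [0, 0, -50]
  ],
  "dr": [
    [0, 0, 0],
    [0, 0, 0],
    [0, 0, 0],
    [0, 0, 0],
    [0, 0, 0]
  ],
  "jaw": [0, 0, 0, 0, 0]
}}

```text
t: 18.48
tool_pos: [0.5847, -0.2877, 0.2061]
orientation: [0.201, 0.98, -0.0, 0.0]
ft_force: [0.8, 0.2, -3.1]
width: 0.219
```

{"api": "send_rows", "payload": {
  "slide": [
    [0, 0, 0],
    [0, 0, 0],
    [0, 0, 0]
  ],
  "dr": [
    [0, 0, -10.0],
    [0, 0, -10.0],
    [0, 0, 0]
  ],
  "jaw": [0, 0, 0]
}}

```text
t: 18.85
tool_pos: [0.5847, -0.2876, 0.2041]
orientation: [0.028, 1.0, 0.0, -0.0]
ft_force: [1.2, 0.8, -2.0]
width: 0.216
```

Run:
```python
from h import *
w,st=wrist("w6");T=st["tool_pos"];print(T,st["width"],st["ft_force"])
print(togo((.572,.178,.2),np.radians(86.7)))
hs=cv2.cvtColor(w["color"],cv2.COLOR_RGB2HSV);print(hs[170:215:3,316].tolist())
```

```text
[ 0.58469484 -0.2876154   0.20411638] 0.2161416938078141 [ 1.21418351  0.7739701  -2.04621284]
('slide_tool_mm', array([ 40. , 464.1,   4.2]), 'dz_deg', np.float64(-0.1), 'tilt', array([-0.001,  0.   , -1.   ]))
[[18, 92, 144], [17, 104, 110], [14, 126, 85], [15, 112, 82], [14, 128, 96], [13, 124, 99], [13, 123, 102], [13, 125, 98], [13, 124, 101], [14, 131, 97], [13, 129, 99], [13, 126, 101], [14, 123, 83], [13, 115, 84], [15, 124, 76]]
```

View pics/w6.png

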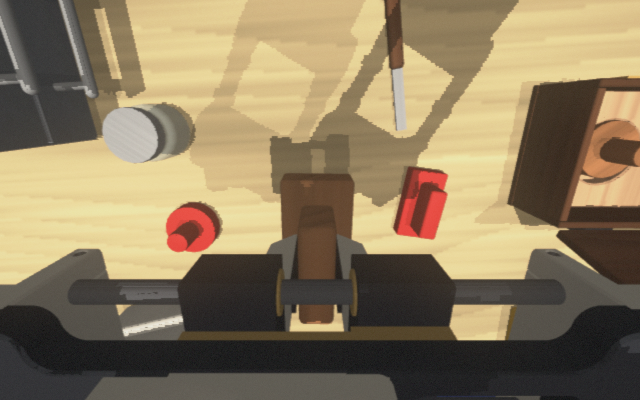

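The stamp is held straight, its front edge at row ~174. Moving toward the case, with a last look at the rect nest on the way.

{"api": "send_rows", "payload": {
  "slide": [
    [6, 53, 0],
    [6, 53, 0],
    [6, 53, 0],
    [6, 53, 0],
    [6, 53, 0]
  ],
  "dr": [
    [0, 0, 0],
    [0, 0, 0],
    [0, 0, 0],
    [0, 0, 0],
    [0, 0, 0]
  ],
  "jaw": [0, 0, 0, 0, 0]
}}

```text
t: 19.52
tool_pos: [0.5692, -0.0198, 0.2042]
orientation: [0.03, 1.0, 0.0, -0.0]
ft_force: [0.1, -0.4, -2.2]
width: 0.217
```

{"api": "send_rows", "payload": {
  "slide": [
    [5, 53, 0],
    [5, 53, 0],
    [0, 0, 0],
    [0, 0, 0]
  ],
  "dr": [
    [0, 0, 0],
    [0, 0, 0],
    [0, 0, 0],
    [0, 0, 0]
  ],
  "jaw": [0, 0, 0, 0]
}}

```text
t: 20.02
tool_pos: [0.5654, 0.0847, 0.2041]
orientation: [0.028, 1.0, -0.0, -0.0]
ft_force: [0.5, -0.6, -2.0]
width: 0.213
```

Run:
```python
from h import *
w=pickle.load(open("w6.pkl","rb"));T=np.array([.5847,-.2876,.2041])
print("held front corners rel TCP",(cast(w,[(282,174),(353,174)],T[2]-.029)-T).round(4),(cast(w,[(282,174),(353,174)],T[2]-.007)-T).round(4))
w,st=wrist("w7");print(st["tool_pos"],st["t"])
u=proj(w,[(.5725,.177,.038)]);print(u);x,y=(int(v) for v in u[0])
x0=min(max(x-100,0),440);y0=max(y-80,0);print(x0,y0)
a=w["color"][y0:y0+150,x0:x0+200];cv2.imwrite("pics/c7.png",cv2.resize(a,None,fx=4,fy=4)[:,:,::-1])
```

```text
held front corners rel TCP [[-0.044  -0.0225 -0.029 ]
 [-0.0413  0.0262 -0.029 ]] [[-0.0488 -0.0194 -0.007 ]
 [-0.0464  0.0235 -0.007 ]]
[0.56536061 0.08474485 0.20411294] 20.025
[[394.50076093 185.60037805]]
294 105
```

View pics/c7.png

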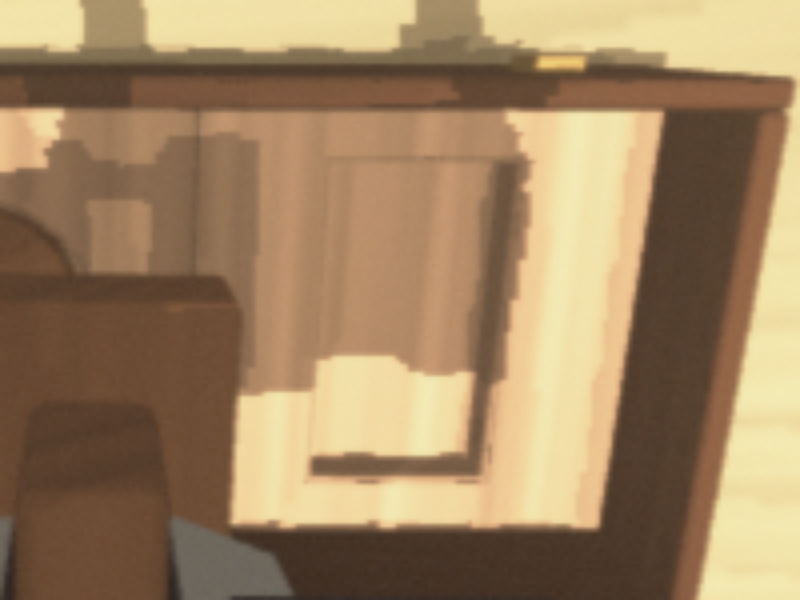

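Nest mouth corners in the crop: (328,157), (522,157), (485,478) and (308,478).

Run:
```python
from h import *
w=pickle.load(open("w7.pkl","rb"))
c=cast(w,np.array([(328,157),(522,157),(485,478),(308,478)])/4+[294,105],.038);print(c.round(4),c.mean(0))
C=c.mean(0);print(togo((C[0]-.002,C[1]-.001,.05),np.radians(86.7)))
```

```text
[[0.5221 0.1543 0.038 ]
 [0.5252 0.2099 0.038 ]
 [0.6247 0.2046 0.038 ]
 [0.6216 0.149  0.038 ]] [0.57339789 0.17945029 0.038     ]
('slide_tool_mm', array([ -0.5,  94.6, 154.1]), 'dz_deg', np.float64(0.0), 'tilt', array([-0.   , -0.001, -1.   ]))
```

{"api": "send_rows", "payload": {
  "slide": [
    [-0.5, 47, 0],
    [0, 47, 0],
    [0, 0, 0],
    [0, 0, 50],
    [0, 0, 50]
  ],
  "dr": [
    [0, 0, 0],
    [0, 0, 0],
    [0, 0, 0],
    [0, 0, 0],
    [0, 0, 0]
  ],
  "jaw": [0, 0, 0, 0, 0]
}}

```text
t: 20.7
tool_pos: [0.5718, 0.1768, 0.1036]
orientation: [0.029, 1.0, -0.0, 0.001]
ft_force: [1.4, 0.2, -2.4]
width: 0.216
```

{"api": "send_rows", "payload": {
  "slide": [
    [0, 0, 25],
    [0, 0, 5],
    [0, 0, 4],
    [0, 0, 4],
    [0, 0, 4]
  ],
  "dr": [
    [0, 0, 0],
    [0, 0, 0],
    [0, 0, 0],
    [0, 0, 0],
    [0, 0, 0]
  ],
  "jaw": [0, 0, 0, 0, 0]
}}

```text
t: 21.32
tool_pos: [0.5716, 0.1787, 0.063]
orientation: [0.028, 1.0, 0.0, 0.001]
ft_force: [0.4, -0.3, -1.6]
width: 0.216
```

{"api": "send_rows", "payload": {
  "slide": [
    [0, 0, 4],
    [0, 0, 4],
    [0, 0, 3],
    [0, 0, 1.5],
    [0, 0, 0]
  ],
  "dr": [
    [0, 0, 0],
    [0, 0, 0],
    [0, 0, 0],
    [0, 0, 0],
    [0, 0, 0]
  ],
  "jaw": [0, 0, 0, 0, 0]
}}

```text
t: 21.95
tool_pos: [0.5711, 0.1788, 0.0497]
orientation: [0.027, 1.0, -0.0, 0.0]
ft_force: [-0.6, 0.2, -1.4]
width: 0.217
```

{"api": "send_rows", "payload": {
  "slide": [
    [0, 0, 0],
    [0, 0, 0],
    [0, 0, 0],
    [0, 0, -30],
    [0, 0, -60]
  ],
  "dr": [
    [0, 0, 0],
    [0, 0, 0],
    [0, 0, 0],
    [0, 0, 0],
    [0, 0, 0]
  ],
  "jaw": [0.45, 0.45, 0.45, 0.45, 0.45]
}}

```text
t: 22.58
tool_pos: [0.5695, 0.1784, 0.1383]
orientation: [0.028, 1.0, -0.001, -0.003]
ft_force: [1.0, -0.6, 0.3]
width: 0.451
```

{"api": "send_rows", "payload": {
  "slide": [
    [0, 0, -60],
    [30, -45, -10],
    [30, -45, -10],
    [0, 0, 0],
    [0, 0, 0]
  ],
  "dr": [
    [0, 0, 0],
    [0, 0, 0],
    [0, 0, 0],
    [0, 0, 0],
    [0, 0, 0]
  ],
  "jaw": [0.45, 0.45, 0.45, 0.45, 0.45]
}}

```text
t: 23.2
tool_pos: [0.5066, 0.0923, 0.2201]
orientation: [0.028, 1.0, 0.0, 0.001]
ft_force: [0.9, 0.1, -0.1]
width: 0.451
```

Run:
```python
from h import *
s=snapshot("scene");w,st=wrist("w8");print(st["tool_pos"],st["t"],st["ft_force"])
a=np.zeros((600,640,3),np.uint8);a[:300,:480]=cv2.resize(w["color"],(480,300),interpolation=3);a[300:,:480]=cv2.resize(s["color"][110:290,160:448],(480,300));cv2.imwrite("pics/v8.png",a[:,:,::-1])
```

```text
[0.50671888 0.09259936 0.21971429] 23.25 [ 0.11998282 -0.57935984  0.56634431]
```

View pics/v8.png

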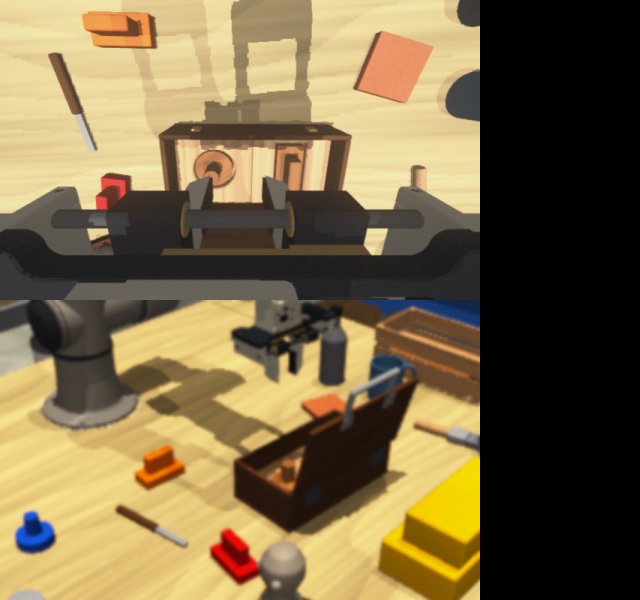

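Both stamps are in their nests and the lid is open. One close crop to check that they sit flat.

```bash
python3 -c "
import cv2;a=cv2.imread('pics/w8.png')[160:285,215:475];cv2.imwrite('pics/c8.png',cv2.resize(a,None,fx=3,fy=3,interpolation=2))"
```

```text
(no output)
```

View pics/c8.png

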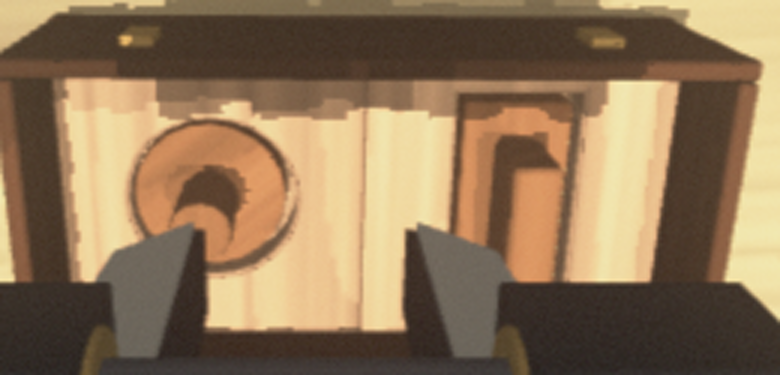

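The round base at (210,195) and the rect base at (513,190) both lie inside their mouths with a thin even gap, handles up. The gripper is clear, so I'm handing in.

```bash
python3 -c "
from rig import manip
print(manip.job_done())"
```

```text
the job is handed in; nothing more can be done
None
```

I opened the lid by its pull loop until it rested on its stop. Then I set the round brown stamp in the round nest and the rectangular brown stamp in the rectangular nest. The job was handed in at about 23 s of the 72 s allowed, with the gripper open and clear.

- **Lid:** the last camera view shows it standing open past upright.
- **Stamps:** both bases sit inside their nest mouths with a small gap all round and handles up. I had no direct height check after release. That they are seated flat rests on both reaching the expected depth with no contact force, and on the close-up; the gripper hid the rear end of the rectangular nest there.
- **Forces:** the largest wrist force in the readings was about 19 N, while swinging the lid.
- **Other objects:** I touched none of them, and those visible in the last views looked unmoved.
- **Disagreement:** the top and wrist cameras differed by about 4 mm on the rectangular nest's position. I used the closer wrist view, and the stamp went in without resistance.

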